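Seat the specimen turntable's platter on its drive pin

ROBOT

A 6-joint arm with a two-finger parallel gripper is mounted at the origin on the work surface. World frame = base frame: x ahead of the robot, y to its left, z up, the work surface at z = 0. Lengths are in m, angles in rad, forces in N, time in s.
With the tool pointing down it reaches from about 0.25 to 0.775 m from the base axis. Payload 4 kg.
Tool frame: the origin (TCP) lies midway between the tips of the shut fingers; the grasp point (between the pads) lies 19 mm behind it (manip.tcp_to_grasp is the z of the grasp point in the tool frame, in m); z points along the fingers, y is the direction in which the jaws open and shut (so a half turn about z gives the same grasp; the last joint's range is limited). The gripper opens to 94 mm and grips with 3 to 60 N. Pads are 16 mm wide; open, the fingers measure 119 mm over their backs; the gripper's body (75 mm by 177 mm) begins 78 mm behind the grasp point.
Start: joints at [1.115, 0.087, 1.371, -0, 1.684, -0.103], TCP at [0.19, 0.516, 0.206] pointing down, gripper open.
Joint ranges: [-3.1, 3.1], [-0.76, 2.03], [0.27, 2.55], [-1.08, 4.22], [0.17, 2.65], [-2.57, 2.57]. Speed limits (rad/s): [2.79, 2.79, 3.14, 3.14, 3.14, 3.14].

INTERFACE

Orientations are given as a rotation vector (axis times angle).
In Python, from rig import manip, eyes, job_done gives the robot as it stands.
- The arm moves only by the tool apply_moves, never from a script. Its argument "steps" is a list of rows, each an object of numbers: "tx", "ty", "tz": the shift along the tool's x, y, z each as a share of 0.1 m, from -1 to 1; "rx", "ry", "rz": the turn, a rotation vector about the tool's x, y, z each as a share of 90 degrees, from -1 to 1. A call has 1 to 20 rows; each row shifts and turns the pose as measured when the row begins, along the tool's axes as they then stand; what a row does not reach is not made up. A row lasts 1/10 s, in which the tool goes at most 50 mm and 8.59 degrees, less where a joint would pass 70% of its speed; a pose out of reach is approached as far as the arm can. A call with a number of a shift or a turn outside -1 to 1 is refused whole. A call with a gripper value outside its range is refused whole. "hand" is the opening, from -1 (shut) to 1 (fully open), set as the call begins (left out, the last holds). The fingers move at their own pace and stop on an object; "force" is the grip in N (left out, the last holds). Time passes only in rows, so rows that do not move let the fingers close. It gives the time, the measured TCP pose, the force and the opening at its end, in the units of the state.
- manip.state(): the state, without advancing time (a new reading comes with each control period).
- eyes.capture(name): name is "scene" or "top"; returns a dict with "color" (420x560x3 uint8, blue, green, red), "fx", "fy", "cx", "cy" (pixels), "dist_coeffs" ([k1, k2, p1, p2, k3] as OpenCV has them; the pictures are not rectified), "extrinsics" (4x4, takes a point from camera to world coordinates). Camera axes: x right, y down, z forward; pixel columns grow to the right and rows downward; lengths in m; the calibration is good to about 2 mm. A picture is of the moment at which its call begins. There is no depth.
- job_done(): hands the job in, once; it reports no verdict.
The state is a dict: "clock": time; "joint_positions": joint angles; "dq": joint speeds; "joint_torque": joint torques, N m; "eef_pos": TCP position; "eef_rot": TCP orientation; "ft_force": force on the tool from outside, world axes, zero at the start; "wrist_torque": the same for the moment, N m; "gripper_width": finger opening in m.
Only numpy, scipy, OpenCV 4.12 (cv2) and the standard library are available. Lean on these libraries where they do the work, as an engineer would, in place of code of your own. Each camera call takes 0.05 s, during which the arm holds its last target.

TASK

The round off-white platter of the specimen turntable has been set back on its hub, but it is still standing high and its notch is not at the drive pin. With a fingertip turn the platter until the notch in its rim is over the brass pin, then press it straight down, firmly but without forcing it, until it lies fully home on its seat, and take the hand away. Do not lift or tip the platter, and leave everything else on the bench where it is.

Things in the scene. Friction and masses are not known exactly. Their poses are not given: they have to be found in the camera images.
- turntable: Specimen turntable: black round housing 230 mm across, fixed to the bench, with a control box (knob and two keys, 43 mm high, reaching 155 mm from the axis) on its -x side. Origin on the bench under the turntable's axis, z up; its x axis points from the axis to the drive pin. The housing's rim is 36 mm high and carries a red pointer in line with the pin.
- seat (a point): Centre of the flat seat on the housing, 40 mm above the bench. The underside of the seated platter lies on it.
- pin (a point): Top of the fixed upright brass drive pin: 12 mm diameter, 7.5 mm high above the seat, top 2 mm tapered, 90 mm from the axis, so that half of it shows outside the platter's rim. At the start the platter clears it by 1.5 mm. Unless the notch is at the pin (within about 4 mm at the rim) a pressed platter is left slanting on it.
- platter: Loose off-white round platter, 180 mm diameter, 8 mm thick, about 0.45 kg. Origin at the centre of its underside, z up, x axis towards its notch. A blind bore in it sits on the spindle of a sinking hub, with 0.7 mm side play. It turns either way (1 to 2 N at a peg) and stays where it is left. At the start its underside is 9 mm above the seat.
- notch (a point): Middle of the mouth of the platter's notch, at the rim, 90 mm from its centre, level with the underside. The notch is 21 mm wide, cut right through, 11 mm deep from the rim; a red line on the platter's top runs to it from the centre.
- hub_cap (a point): Top centre of the aluminium cap in the middle of the platter, the place to press: 34 mm diameter, 13 mm above the platter's top, 21 mm above its underside. The hub below is held at its height by an O-ring: about 5 to 9 N pressed here makes it sink 9 mm with the platter, down to the seat, and it stays down.
- peg0 (a point): Top of one of three upright rubber-tipped support pegs fixed to the platter, each 14 mm diameter and 28 mm high above the platter's top, 62 mm from its centre; this one 60 degrees anticlockwise (seen from above) from the notch. Pushing a peg sideways turns the platter.
- peg1 (a point): Top of the second peg, 180 degrees from the notch.
- peg2 (a point): Top of the third peg, 60 degrees clockwise from the notch.
- bottle: Bystander: white reagent bottle with a green band, 64 mm diameter, 163 mm high, origin under its centre.
- jar: Bystander: small glass sample jar with white lid, 44 mm diameter, 62 mm high, origin under its centre.
- bone: Bystander: cream long-bone fragment, about 135 by 62 by 36 mm, lying in the tray, origin under its middle, long along x.
- splinter: Bystander: cream bone splinter, 38 by 24 by 10 mm, lying beside the turntable, origin under its centre.
- loupe: Bystander: folding chromed loupe, 73 by 26 by 17 mm, lying beside the turntable, origin under its cover.
- brush: Bystander: slim round cleaning brush with wooden handle, 171 mm long and 15 mm thick, lying beside the turntable, long along x.
- scale_bar: Bystander: black and yellow photo scale, 100 by 20 by 5 mm, lying beside the turntable, origin under its centre, long along y.
- tray: Cream tray lying on the bench, 300 by 220 by 24 mm, fixed, origin under its centre. It holds the bone.
Not all that is in view belongs to the job. What is shaped like the platter but orange or purple is not meant.

How it is judged:
By the outcome, as a careful person would: the job done as asked, in the order asked, and still so for the second after the job is handed in, with the robot touching nothing.
It also fails if it takes over 51 s, if anything falls off the work surface, if the arm or the gripper's body presses on something with over 40 N, if the wrist force passes 120 N, or if a joint passes its speed limit or range.

## Working session

There is one attempt and no reset: what is moved stays moved. The work goes in short steps, Python scripts to look and compute and a tool call to move; the robot and the scene stay as the last step left them, time stands still between calls to the robot, and variables do not carry over. Pictures are saved under pics/ and viewed, and the job is handed in when it is done.

Besides the shell and the picture viewer there is one more tool, called as a command line: name --argument value ..., lists and objects as JSON in quotes. apply_moves: Moves the arm, as the interface text tells. Shift numbers are shares of 0.1 m and turn numbers shares of 90 degrees, none past 1 either way. Its arguments: {"type":"object","properties":{"steps":{"type":"array"},"hand":{"type":"number"},"force":{"type":"number"}},"required":["steps"]}

```bash
mkdir -p pics; ls; python3 - <<'E'
from rig import manip, eyes
import cv2
for n in("scene","top"):
    c=eyes.capture(n); cv2.imwrite(f"pics/{n}0.png",c["color"])
    print(n,{k:c[k] for k in c if k!="color"})
print(manip.state())
E
```

```text
pics
scene {'fx': 524.7268869102281, 'fy': 524.7268869102281, 'cx': 272.92130511597213, 'cy': 207.85185200955974, 'dist_coeffs': array([-0.02919874,  0.        ,  0.        ,  0.        ,  0.        ]), 'extrinsics': array([[-6.59242840e-01,  5.02713760e-01, -5.59175960e-01,
         1.42044709e+00],
       [ 7.51929080e-01,  4.41971403e-01, -4.89146131e-01,
         7.29915463e-01],
       [ 1.23929276e-03, -7.42926749e-01, -6.69371578e-01,
         1.09539056e+00],
       [ 0.00000000e+00,  0.00000000e+00,  0.00000000e+00,
         1.00000000e+00]])}
top {'fx': 481.0600278935537, 'fy': 481.0600278935537, 'cx': 283.4753197090813, 'cy': 216.9210502214517, 'dist_coeffs': array([-0.14269041,  0.        ,  0.        ,  0.        ,  0.        ]), 'extrinsics': array([[ 0.02725034, -0.98099213,  0.19212458,  0.36979162],
       [-0.99958496, -0.02853786, -0.00393691,  0.00625536],
       [ 0.00934491, -0.19193756, -0.98136265,  1.30813111],
       [ 0.        ,  0.        ,  0.        ,  1.        ]])}
{'clock': 0.1, 'joint_positions': array([ 1.11487315e+00,  8.78875458e-02,  1.37205149e+00, -3.32346443e-05,
        1.68357764e+00, -1.03111402e-01]), 'dq': array([ 0.00016634, -0.00122788, -0.0039655 , -0.00209391,  0.00219113,
        0.00018743]), 'joint_torque': array([ 2.78518441e-03, -3.41250765e+01, -3.03302801e+01,  7.19676423e-02,
        3.03796912e-02, -8.49148660e-05]), 'eef_pos': array([0.18985887, 0.51569064, 0.20444387]), 'eef_rot': array([-5.51243488e-01, -3.09234393e+00,  2.91880056e-03]), 'ft_force': array([ 0.22945552, -0.96248837, -0.05004379]), 'wrist_torque': array([ 0.05484576, -0.01992056, -0.03052151]), 'gripper_width': 0.09410454742577057}
```

View pics/scene0.png

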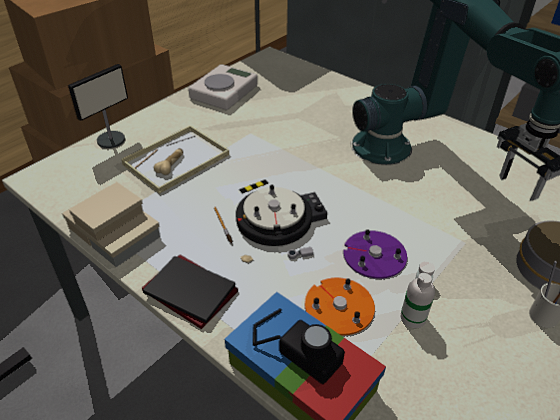

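View pics/top0.png

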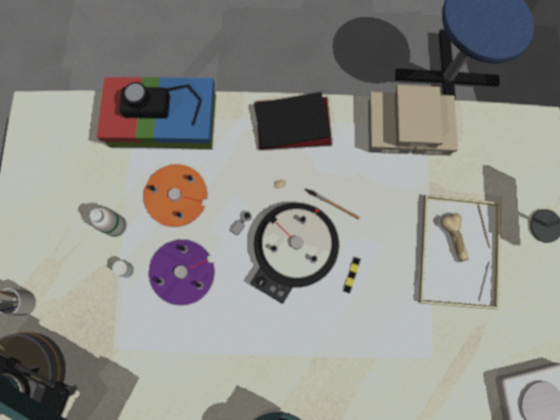

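The turntable is at about (296,242) in top and (275,212) in scene. I'll zoom in on both.

```bash
python3 - <<'E'
import cv2
a=cv2.imread("pics/top0.png")[190:310,230:370]
cv2.imwrite("pics/top0z.png",cv2.resize(a,None,fx=5,fy=5,interpolation=cv2.INTER_CUBIC))
a=cv2.imread("pics/scene0.png")[165:265,215:345]
cv2.imwrite("pics/scene0z.png",cv2.resize(a,None,fx=6,fy=6,interpolation=cv2.INTER_CUBIC))
E
```

```text
(no output)
```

View pics/top0z.png

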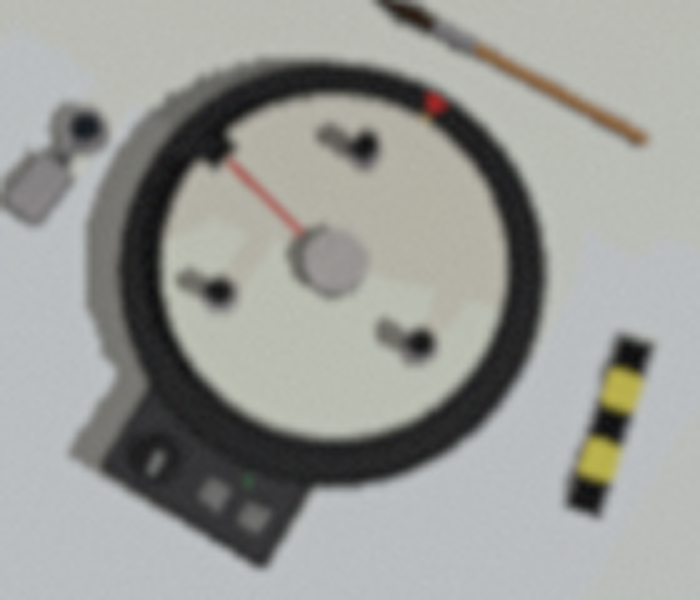

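View pics/scene0z.png

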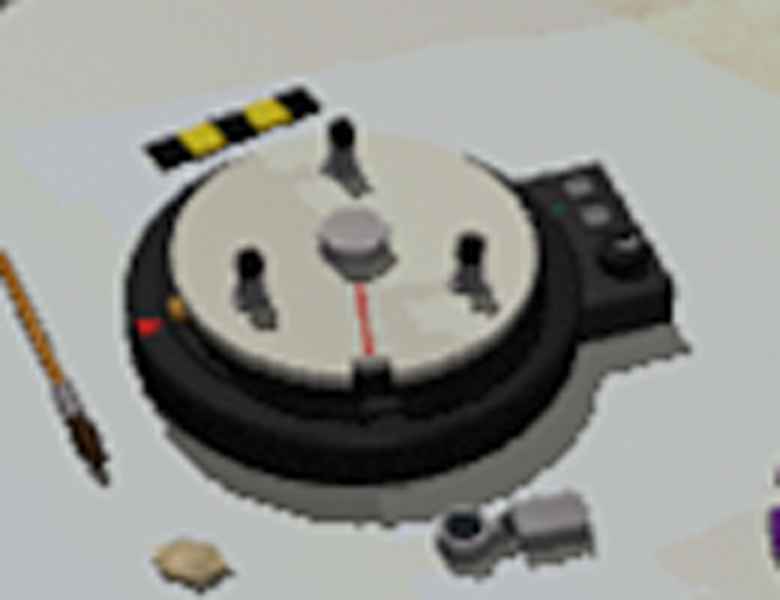

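```bash
cat > h.py <<'E'
import numpy as np, cv2
from scipy.optimize import least_squares
def proj(c,P):
    E=np.linalg.inv(c["extrinsics"]);K=np.array([[c["fx"],0,c["cx"]],[0,c["fy"],c["cy"]],[0,0,1]])
    return cv2.projectPoints(np.array(P,float).reshape(-1,3),cv2.Rodrigues(E[:3,:3])[0],E[:3,3],K,c["dist_coeffs"])[0].reshape(-1,2)
def uz(p,f,o): return (np.array(p,float)+.5)/f-.5+np.array(o)
def model(x,y,a,b,h=.009):
    # returns dict of world points ; a pin dir, b notch dir
    u=lambda t:np.array([np.cos(t),np.sin(t),0])
    C=np.array([x,y,0]);z=np.array([0,0,1.]);s=.04+h
    d=dict(cap=C+(s+.021)*z,pin=C+.093*u(a)+.0465*z,ptr=C+.108*u(a)+.036*z,notch=C+.0795*u(b)+(s+.008)*z)
    for i,k in enumerate((60,180,-60)): d[f"peg{i}"]=C+.062*u(b+np.radians(k))+(s+.036)*z
    return d
E
python3 - <<'E'
from h import *
from rig import eyes
ct=eyes.capture("top");cs=eyes.capture("scene")
T=dict(cap=(335,262),ptr=(435,104),notch=(230,160),pegA=(365,147),pegB=(219,292),pegC=(420,344))
S=dict(cap=(355,230),ptr=(150,327),notch=(371,360),pin=(176,306),pegA=(250,258),pegB=(471,240),pegC=(342,124))
# red line dir b; which peg is ccw? try both
best=None
for order in ("ABC","BAC"):
  m={"peg"+order[0]:"peg0","peg"+order[2]:"peg1","peg"+order[1]:"peg2"}
  def res(p,full=False):
    d=model(*p);r={}
    for c,D,f,o,n in((ct,T,5,(230,190),"T"),(cs,S,6,(215,165),"S")):
      for k,v in D.items(): r[n+k]=proj(c,d[m.get(k,k)])[0]-uz(v,f,o)
    return r if full else np.concatenate(list(r.values()))
  for b0 in np.arange(-3,3,1.):
   for a0 in (-1.5,0,1.5,3):
    s=least_squares(res,[.38,-.03,a0,b0],loss="soft_l1")
    if best is None or s.cost<best[0]: best=(s.cost,s.x,m,res(s.x,True))
print(best[0],best[1],np.degrees(best[1][2:]),best[2])
for k,v in best[3].items(): print(k,v.round(2))
for k,v in model(*best[1]).items(): print(k,v.round(4))
E
```

```text
1.788215511771597 [ 0.54546711 -0.03352679 -0.51763147  0.81344327] [-29.65809832  46.60686641] {'pegB': 'peg0', 'pegC': 'peg1', 'pegA': 'peg2'}
Tcap [-0.43  0.5 ]
Tptr [-0.36  0.03]
Tnotch [-0.97  0.51]
TpegA [-0.16 -0.22]
TpegB [-0.37 -0.12]
TpegC [0.03 0.29]
Scap [-0.32 -0.31]
Sptr [-0.81  0.08]
Snotch [-0.37 -0.23]
Spin [-0.39 -0.16]
SpegA [-0.34 -0.66]
SpegB [-0.18  0.06]
SpegC [-0.08  0.1 ]
cap [ 0.5455 -0.0335  0.07  ]
pin [ 0.6263 -0.0795  0.0465]
ptr [ 0.6393 -0.087   0.036 ]
notch [0.6001 0.0242 0.057 ]
peg0 [0.5277 0.0259 0.085 ]
peg1 [ 0.5029 -0.0786  0.085 ]
peg2 [ 0.6058 -0.0479  0.085 ]
```

apply_moves --steps '[{"tx": -0.38,"ty": -0.3},{"tx": -0.38,"ty": -0.3},{"tx": -0.38,"ty": -0.3},{"tx": -0.38,"ty": -0.3},{"tx": -0.38,"ty": -0.3},{"tx": -0.38,"ty": -0.3},{"tx": -0.38,"ty": -0.3},{"tx": -0.38,"ty": -0.3},{"tx": -0.38,"ty": -0.3},{"tx": -0.38,"ty": -0.3},{"tx": -0.38,"ty": -0.3},{"rz": 0.09},{"rz": 0.09},{"rz": 0.09},{"rz": 0.08}]' --hand -1

```text
validation failed for argument at $.st...
```

```bash
cat >> h.py <<'E'
from scipy.spatial.transform import Rotation as R
def go(m,target,yaw):
    s=m.state();Rt=R.from_rotvec(s["eef_rot"]).as_matrix()
    d=Rt.T@(np.array(target)-s["eef_pos"])
    y=np.degrees(np.arctan2(Rt[1,0],Rt[0,0]))
    print("t",round(s["clock"],2),"pos",s["eef_pos"].round(4),"yaw",y.round(1),"zax",Rt[:,2].round(3),"F",s["ft_force"].round(1),"w",round(s["gripper_width"],4))
    des=R.from_euler("z",yaw,degrees=True).as_matrix()@np.diag([1,-1,-1])
    rv=R.from_matrix(Rt.T@des).as_rotvec(degrees=True)
    print("tool mm",(d*1000).round(1)," tool deg",rv.round(2))
E
cat > pol.py <<'E'
import sys
from h import *
from rig import manip
C=np.array([.5455,-.0335])
th,r,z=map(float,sys.argv[1:4]); t=np.radians(th)
s=manip.state();v=s["eef_pos"][:2]-C
print("polar now",np.degrees(np.arctan2(v[1],v[0])).round(2),np.hypot(*v).round(4))
go(manip,[*(C+r*np.array([np.cos(t),np.sin(t)])),z],float(sys.argv[4]) if len(sys.argv)>4 else th)
E
python3 pol.py 132 .062 .066
```

```text
polar now 122.92 0.6544
t 0.2 pos [0.1899 0.5158 0.2048] yaw 159.8 zax [-0.001 -0.001 -1.   ] F [ 0.3  0.4 -0.1] w 0.0939
tool mm [-468.7 -363.5  139.2]  tool deg [-8.000e-02  1.000e-02  2.779e+01]
```

apply_moves --steps '[{"tx": -0.38,"ty": -0.3,"tz": 0,"rx": 0,"ry": 0,"rz": 0},{"tx": -0.38,"ty": -0.3,"tz": 0,"rx": 0,"ry": 0,"rz": 0},{"tx": -0.38,"ty": -0.3,"tz": 0,"rx": 0,"ry": 0,"rz": 0},{"tx": -0.38,"ty": -0.3,"tz": 0,"rx": 0,"ry": 0,"rz": 0},{"tx": -0.38,"ty": -0.3,"tz": 0,"rx": 0,"ry": 0,"rz": 0},{"tx": -0.38,"ty": -0.3,"tz": 0,"rx": 0,"ry": 0,"rz": 0},{"tx": -0.38,"ty": -0.3,"tz": 0,"rx": 0,"ry": 0,"rz": 0},{"tx": -0.38,"ty": -0.3,"tz": 0,"rx": 0,"ry": 0,"rz": 0},{"tx": -0.38,"ty": -0.3,"tz": 0,"rx": 0,"ry": 0,"rz": 0},{"tx": -0.38,"ty": -0.3,"tz": 0,"rx": 0,"ry": 0,"rz": 0},{"tx": -0.38,"ty": -0.3,"tz": 0,"rx": 0,"ry": 0,"rz": 0},{"tx": 0,"ty": 0,"tz": 0,"rx": 0,"ry": 0,"rz": 0.09},{"tx": 0,"ty": 0,"tz": 0,"rx": 0,"ry": 0,"rz": 0.09},{"tx": 0,"ty": 0,"tz": 0,"rx": 0,"ry": 0,"rz": 0.09}]' --hand -1

```text
clock: 1.6
eef_pos: [0.4773, 0.0442, 0.2004]
eef_rot: [-1.206, -2.9, 0.007]
ft_force: [-0.4, -0.4, 0.7]
gripper_width: 0.0004
```

```bash
python3 pol.py 132 .062 .066
```

```text
polar now 131.31 0.1034
t 1.6 pos [0.4773 0.0442 0.2004] yaw 134.8 zax [-0.003 -0.004 -1.   ] F [-0.4 -0.4  0.7] w 0.0004
tool mm [-41.2  -2.7 134.5]  tool deg [-0.24  0.05  2.84]
```

apply_moves --steps '[{"tx": -0.41,"ty": -0.03,"tz": 0,"rx": 0,"ry": 0,"rz": 0.03},{"tx": 0,"ty": 0,"tz": 0.45,"rx": 0,"ry": 0,"rz": 0},{"tx": 0,"ty": 0,"tz": 0.45,"rx": 0,"ry": 0,"rz": 0},{"tx": 0,"ty": 0,"tz": 0.0,"rx": 0,"ry": 0,"rz": 0}]'

```text
clock: 2.0
eef_pos: [0.5063, 0.0108, 0.1097]
eef_rot: [1.281, 2.865, -0.004]
ft_force: [-0.6, -0.3, -1.1]
gripper_width: 0.0002
```

```bash
python3 pol.py 132 .062 .066; python3 - <<'E'
from rig import eyes
import cv2
a=eyes.capture("scene")["color"][115:265,185:365]
cv2.imwrite("pics/s1.png",cv2.resize(a,None,fx=4,fy=4,interpolation=cv2.INTER_CUBIC))
E
```

```text
polar now 131.5 0.0591
t 2.0 pos [0.5063 0.0108 0.1097] yaw 131.8 zax [ 0.002 -0.004 -1.   ] F [-0.6 -0.3 -1.1] w 0.0002
tool mm [ 3.1 -0.5 43.7]  tool deg [-0.04  0.23 -0.19]
```

View pics/s1.png

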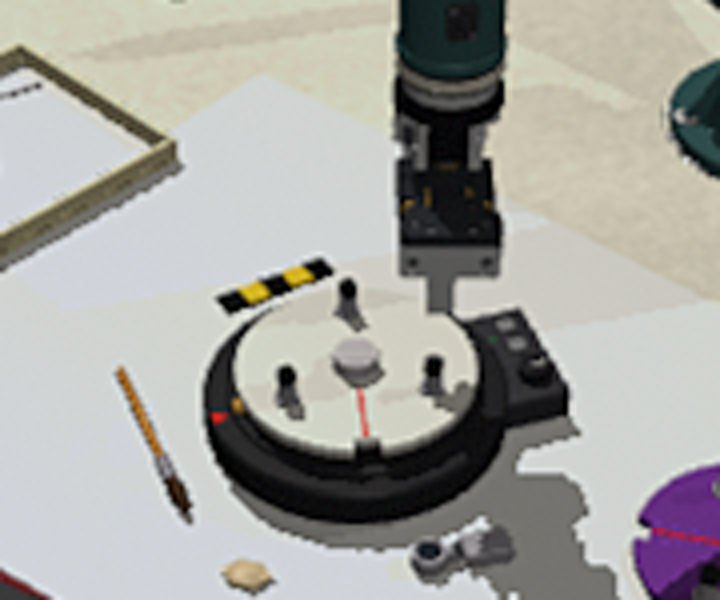

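The shut fingertip is at about (440,310) in the crop, behind and above peg0 (435,365). The space under it is clear, so I'll descend.

apply_moves --steps '[{"tx": 0.03,"ty": 0,"tz": 0.22,"rx": 0,"ry": 0,"rz": 0},{"tx": 0,"ty": 0,"tz": 0.2,"rx": 0,"ry": 0,"rz": 0},{"tx": 0,"ty": 0,"tz": 0.0,"rx": 0,"ry": 0,"rz": 0}]'

```text
clock: 2.35
eef_pos: [0.5115, 0.013, 0.0787]
eef_rot: [1.273, 2.85, 0.006]
ft_force: [-0.3, -1.0, 0.0]
gripper_width: 0.0003
```

```bash
python3 pol.py 132 .062 .066
```

```text
polar now 126.18 0.0577
t 2.35 pos [0.5115 0.013  0.0787] yaw 131.9 zax [ 0.02  -0.005 -1.   ] F [-0.3 -1.   0. ] w 0.0003
tool mm [ 4.8 -6.  12.5]  tool deg [ 0.67  0.96 -0.13]
```

apply_moves --steps '[{"tx": 0.05,"ty": -0.05,"tz": 0.06,"rx": 0.01,"ry": 0.01,"rz": 0},{"tx": 0,"ty": 0,"tz": 0.0,"rx": 0,"ry": 0,"rz": 0}]'

```text
clock: 2.55
eef_pos: [0.5067, 0.0136, 0.0772]
eef_rot: [1.278, 2.865, -0.004]
ft_force: [0.3, -0.7, 0.0]
gripper_width: 0.0006
```

```bash
python3 pol.py 132 .062 .066;  python3 -c "
from rig import manip;s=manip.state();print(s['joint_positions'].round(3),s['dq'].round(3),s['joint_torque'].round(1))"
```

```text
polar now 129.52 0.061
t 2.55 pos [0.5067 0.0136 0.0772] yaw 131.9 zax [ 0.003 -0.004 -1.   ] F [ 0.3 -0.7  0. ] w 0.0006
tool mm [ 1.1 -2.6 11.2]  tool deg [-0.02  0.28 -0.1 ]
[-0.083  0.051  1.667 -0.004  1.42  -0.813] [ 0.003 -0.029 -0.058  0.002  0.002  0.   ] [ -0.  -31.  -28.8   0.    0.1   0. ]
```

apply_moves --steps '[{"tx": 0.01,"ty": -0.02,"tz": 0.06,"rx": 0,"ry": 0,"rz": 0},{"tx": 0,"ty": 0,"tz": 0.05,"rx": 0,"ry": 0,"rz": 0},{"tx": 0,"ty": 0,"tz": 0.02,"rx": 0,"ry": 0,"rz": 0}]'

```text
clock: 2.85
eef_pos: [0.507, 0.0128, 0.0674]
eef_rot: [1.275, 2.859, 0.0]
ft_force: [0.9, -0.4, 0.3]
gripper_width: 0.0005
```

```bash
python3 pol.py 132 .062 .066
```

```text
polar now 129.74 0.0602
t 2.85 pos [0.507  0.0128 0.0674] yaw 131.9 zax [ 0.01  -0.004 -1.   ] F [ 0.9 -0.4  0.3] w 0.0005
tool mm [ 1.8 -2.4  1.4]  tool deg [ 0.26  0.58 -0.08]
```

apply_moves --steps '[{"tx": 0.01,"ty": 0.03,"tz": 0,"rx": 0,"ry": 0,"rz": 0.05},{"tx": 0,"ty": 0.03,"tz": 0,"rx": 0,"ry": 0,"rz": 0.05},{"tx": 0,"ty": 0.04,"tz": 0,"rx": 0,"ry": 0,"rz": 0.045},{"tx": 0,"ty": 0.04,"tz": 0,"rx": 0,"ry": 0,"rz": 0.045},{"tx": 0,"ty": 0.04,"tz": 0,"rx": 0,"ry": 0,"rz": 0.045},{"tx": 0,"ty": 0.04,"tz": 0,"rx": 0,"ry": 0,"rz": 0.045}]'

```text
clock: 3.45
eef_pos: [0.5227, 0.0244, 0.0666]
eef_rot: [1.894, 2.499, -0.003]
ft_force: [-0.7, 1.0, 0.8]
gripper_width: 0.0
```

```bash
python3 pol.py 106 .062 .066
```

```text
polar now 111.52 0.0622
t 3.45 pos [0.5227 0.0244 0.0666] yaw 105.7 zax [ 0.003 -0.005 -1.   ] F [-0.7  1.   0.8] w 0.0
tool mm [0.1 6.  0.6]  tool deg [ 0.1   0.32 -0.32]
```

apply_moves --steps '[{"tx": 0,"ty": 0.045,"tz": 0,"rx": 0,"ry": 0,"rz": 0.035},{"tx": -0.001,"ty": 0.045,"tz": 0,"rx": 0,"ry": 0,"rz": 0.035},{"tx": -0.001,"ty": 0.045,"tz": 0,"rx": 0,"ry": 0,"rz": 0.04},{"tx": -0.001,"ty": 0.045,"tz": 0,"rx": 0,"ry": 0,"rz": 0.04},{"tx": -0.001,"ty": 0.045,"tz": 0,"rx": 0,"ry": 0,"rz": 0.04},{"tx": -0.001,"ty": 0.045,"tz": 0,"rx": 0,"ry": 0,"rz": 0.04},{"tx": -0.001,"ty": 0.045,"tz": 0,"rx": 0,"ry": 0,"rz": 0.04}]'

```text
clock: 4.15
eef_pos: [0.5511, 0.0278, 0.0659]
eef_rot: [-2.399, -2.026, 0.01]
ft_force: [-1.1, 0.7, 0.9]
gripper_width: 0.0003
```

```bash
python3 pol.py 60 .062 .066
```

```text
polar now 84.75 0.0616
t 4.15 pos [0.5511 0.0278 0.0659] yaw 80.3 zax [-0.006 -0.003 -1.   ] F [-1.1  0.7  0.9] w 0.0003
tool mm [-3.3 26.3 -0.2]  tool deg [-0.28  0.28 20.35]
```

apply_moves --steps '[{"tx": 0,"ty": 0.045,"tz": 0,"rx": 0,"ry": 0,"rz": 0.038},{"tx": 0,"ty": 0.045,"tz": 0,"rx": 0,"ry": 0,"rz": 0.038},{"tx": 0,"ty": 0.045,"tz": 0,"rx": 0,"ry": 0,"rz": 0.038},{"tx": 0,"ty": 0.045,"tz": 0,"rx": 0,"ry": 0,"rz": 0.038},{"tx": 0,"ty": 0.04,"tz": 0,"rx": 0,"ry": 0,"rz": 0.038},{"tx": 0,"ty": 0.02,"tz": 0,"rx": 0,"ry": 0,"rz": 0.02},{"tx": 0,"ty": 0,"tz": 0,"rx": 0,"ry": 0,"rz": 0}]'

```text
clock: 4.85
eef_pos: [0.5725, 0.0222, 0.0651]
eef_rot: [-2.706, -1.582, 0.017]
ft_force: [0.3, -0.1, 0.6]
gripper_width: 0.0008
```

```bash
python3 pol.py 48 .062 .066; python3 - <<'E'
from rig import eyes
import cv2
a=eyes.capture("scene")["color"][135:265,205:345]
cv2.imwrite("pics/s2.png",cv2.resize(a,None,fx=5,fy=5,interpolation=cv2.INTER_CUBIC)[:600])
a=eyes.capture("top")["color"][190:310,230:370]
cv2.imwrite("pics/t2.png",cv2.resize(a,None,fx=5,fy=5,interpolation=cv2.INTER_CUBIC))
E
```

```text
polar now 64.12 0.0619
t 4.85 pos [0.5725 0.0222 0.0651] yaw 60.6 zax [-0.013  0.001 -1.   ] F [ 0.3 -0.1  0.6] w 0.0008
tool mm [-1.3 17.3 -1.1]  tool deg [-0.63  0.4  12.64]
```

View pics/s2.png

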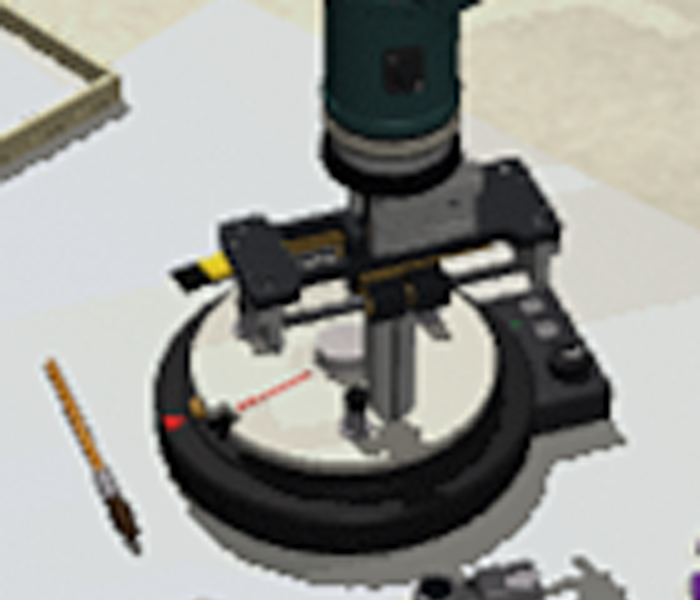

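View pics/t2.png

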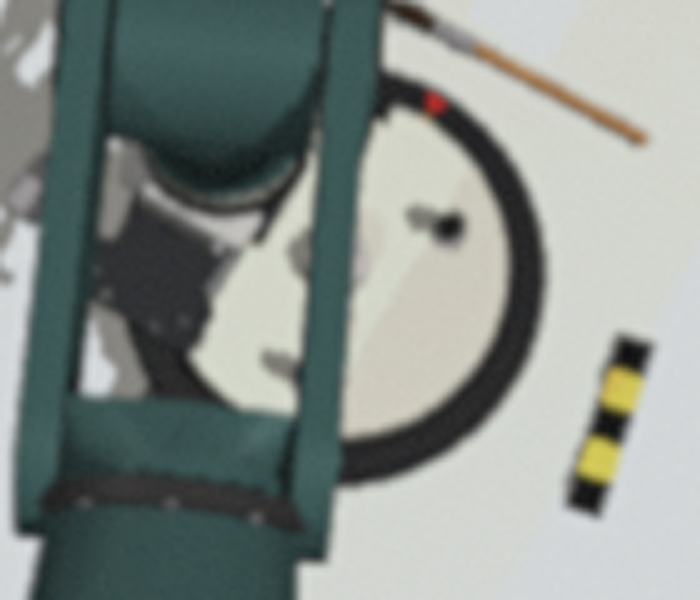

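The notch is now close to the pin: in the crop it is at (225,415), against the pin at (197,408). I'll measure the remaining angle.

```bash
cat >> h.py <<'E'
def fitb(ct,cs,T,S,so,sf,b0=-.4,free=False,h=.009):
    def res(p,full=False):
        d=model(.5455,-.0335,-.5176,p[0],h);r={}
        for c,D,f,o,n in((ct,T,5,(230,190),"T"),(cs,S,sf,so,"S")):
            for k,v in D.items(): r[n+k]=proj(c,d[k])[0]-uz(v,f,o)
        return r if full else np.concatenate(list(r.values()))
    s=least_squares(res,[b0]);print("b",np.degrees(s.x),"pin -29.66");
    for k,v in res(s.x,True).items(): print(k,v.round(2))
E
python3 - <<'E'
from h import *
from rig import eyes
ct=eyes.capture("top");cs=eyes.capture("scene")
fitb(ct,cs,dict(peg2=(449,226)),dict(notch=(239,408),peg0=(355,392)),(205,135),5)
E
```

```text
b [-12.01917578] pin -29.66
Tpeg2 [0.   0.15]
Snotch [-0.93  0.6 ]
Speg0 [ 0.41 -0.01]
```

apply_moves --steps '[{"tx": 0,"ty": 0.03,"tz": 0,"rx": 0,"ry": 0,"rz": 0.02},{"tx": 0,"ty": 0.03,"tz": 0,"rx": -0.004,"ry": 0,"rz": 0.02},{"tx": 0,"ty": 0.03,"tz": 0,"rx": 0,"ry": 0,"rz": 0.025},{"tx": 0,"ty": 0.03,"tz": 0,"rx": 0,"ry": 0,"rz": 0.025},{"tx": 0,"ty": 0.02,"tz": 0,"rx": 0,"ry": 0,"rz": 0.02},{"tx": 0,"ty": 0.015,"tz": 0,"rx": 0,"ry": 0,"rz": 0.02},{"tx": 0,"ty": 0,"tz": 0,"rx": 0,"ry": 0,"rz": 0}]'

```text
clock: 5.75
eef_pos: [0.5843, 0.0149, 0.065]
eef_rot: [-2.864, -1.28, 0.016]
ft_force: [-0.7, -0.0, -0.4]
gripper_width: 0.0005
```

```bash
python3 pol.py 46.5 .062 .066; python3 - <<'E'
from rig import eyes
import cv2
a=eyes.capture("scene")["color"][165:265,215:345]
cv2.imwrite("pics/s3.png",cv2.resize(a,None,fx=6,fy=6,interpolation=cv2.INTER_CUBIC)[:600])
a=eyes.capture("top")["color"][190:310,230:370]
cv2.imwrite("pics/t3.png",cv2.resize(a,None,fx=5,fy=5,interpolation=cv2.INTER_CUBIC))
E
```

```text
polar now 51.26 0.062
t 5.75 pos [0.5843 0.0149 0.065 ] yaw 48.2 zax [-0.011  0.    -1.   ] F [-0.7 -0.  -0.4] w 0.0005
tool mm [ 0.   5.1 -1. ]  tool deg [-0.48  0.42  1.68]
```

View pics/s3.png

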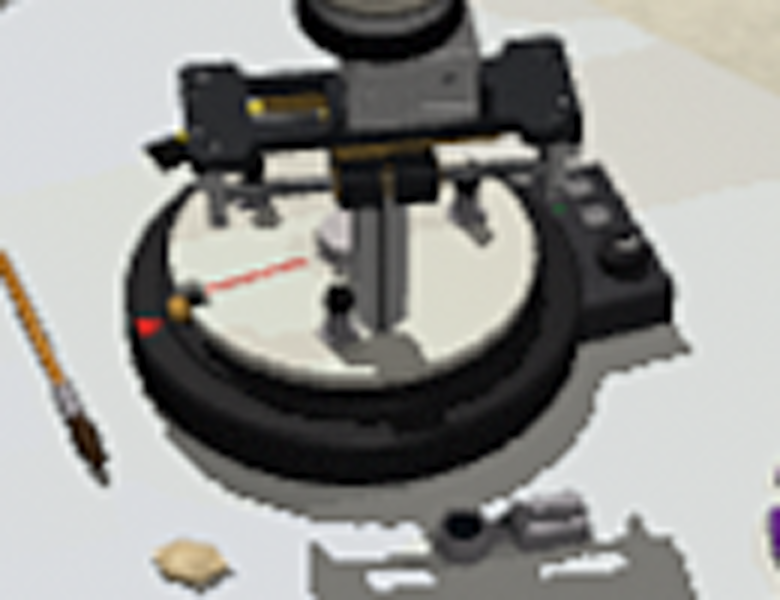

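View pics/t3.png

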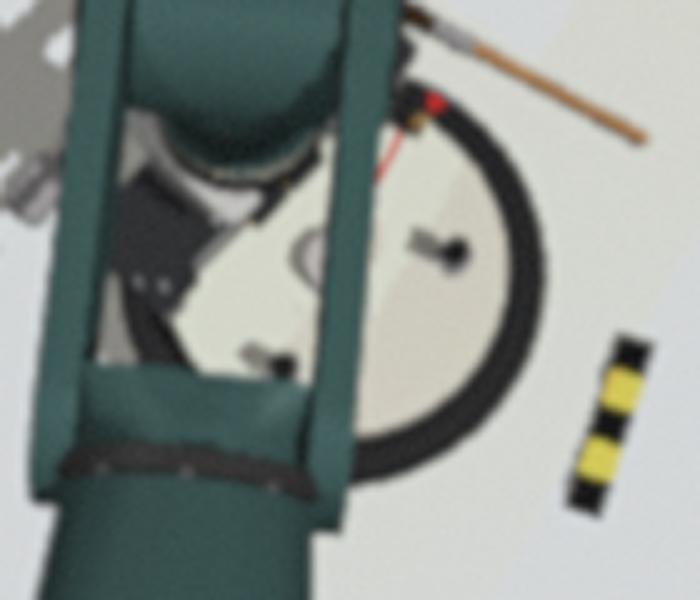

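```bash
python3 - <<'E'
from h import *
from rig import eyes
ct=eyes.capture("top");cs=eyes.capture("scene")
fitb(ct,cs,dict(notch=(402,132),peg1=(286,365),peg2=(457,252)),dict(notch=(205,289),peg0=(340,293)),(215,165),6)
E
```

```text
b [-24.76963917] pin -29.66
Tnotch [-0.86  0.56]
Tpeg1 [-1.13  0.67]
Tpeg2 [-0.59  0.16]
Snotch [-0.17  0.49]
Speg0 [-0.08 -0.41]
```

About 4.9° remain. The pin shows at the clockwise side of the notch.

apply_moves --steps '[{"tx": 0,"ty": 0.02,"tz": -0.01,"rx": 0,"ry": 0,"rz": 0.01},{"tx": 0,"ty": 0.02,"tz": 0,"rx": 0,"ry": 0,"rz": 0.01},{"tx": 0,"ty": 0.014,"tz": 0,"rx": 0,"ry": 0,"rz": 0.01},{"tx": 0,"ty": 0,"tz": 0,"rx": 0,"ry": 0,"rz": 0}]'

```text
clock: 6.35
eef_pos: [0.5878, 0.0114, 0.0656]
eef_rot: [-2.894, -1.208, 0.018]
ft_force: [-0.5, 0.4, 0.5]
gripper_width: 0.0004
```

```bash
python3 pol.py 46.4 .062 .066
```

```text
polar now 46.74 0.0617
t 6.35 pos [0.5878 0.0114 0.0656] yaw 45.3 zax [-0.013  0.001 -1.   ] F [-0.5  0.4  0.5] w 0.0004
tool mm [ 0.3  0.4 -0.4]  tool deg [-0.56  0.46 -1.07]
```

apply_moves --steps '[{"tx": 0,"ty": -0.06,"tz": 0,"rx": -0.005,"ry": 0,"rz": 0},{"tx": 0,"ty": -0.06,"tz": 0,"rx": 0,"ry": 0.005,"rz": 0},{"tx": 0,"ty": 0,"tz": -0.3,"rx": 0,"ry": 0,"rz": 0},{"tx": 0,"ty": 0,"tz": -0.4,"rx": 0,"ry": 0,"rz": 0},{"tx": -0.4,"ty": 0,"tz": -0.3,"rx": 0,"ry": 0,"rz": 0},{"tx": -0.45,"ty": 0,"tz": 0,"rx": 0,"ry": 0,"rz": 0},{"tx": -0.45,"ty": 0,"tz": 0,"rx": 0,"ry": 0,"rz": 0},{"tx": -0.45,"ty": 0,"tz": 0,"rx": 0,"ry": 0,"rz": 0},{"tx": 0,"ty": 0,"tz": 0,"rx": 0,"ry": 0,"rz": 0}]'

```text
clock: 7.25
eef_pos: [0.4511, -0.1063, 0.1694]
eef_rot: [2.89, 1.217, 0.003]
ft_force: [-0.5, -0.1, 0.5]
gripper_width: 0.0005
```

```bash
python3 pol.py 0 0 .09 45; python3 - <<'E'
from rig import eyes
import cv2
a=eyes.capture("scene")["color"][165:265,215:345]
cv2.imwrite("pics/s4.png",cv2.resize(a,None,fx=6,fy=6,interpolation=cv2.INTER_CUBIC)[:600])
a=eyes.capture("top")["color"][190:310,230:370]
cv2.imwrite("pics/t4.png",cv2.resize(a,None,fx=5,fy=5,interpolation=cv2.INTER_CUBIC))
E
```

```text
polar now -142.34 0.1192
t 7.25 pos [ 0.4511 -0.1063  0.1694] yaw 45.7 zax [ 0.004 -0.005 -1.   ] F [-0.5 -0.1  0.5] w 0.0005
tool mm [118.1  16.1  79.4]  tool deg [0.35 0.03 0.66]
```

View pics/s4.png

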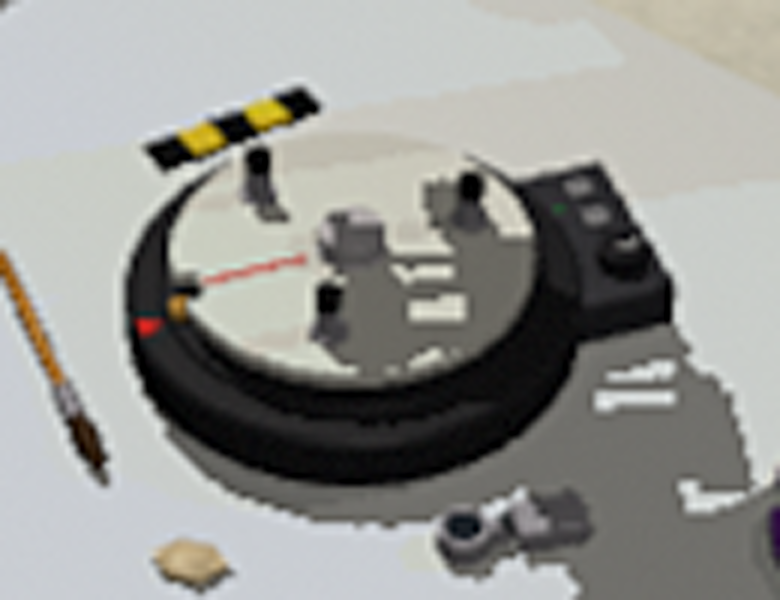

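View pics/t4.png

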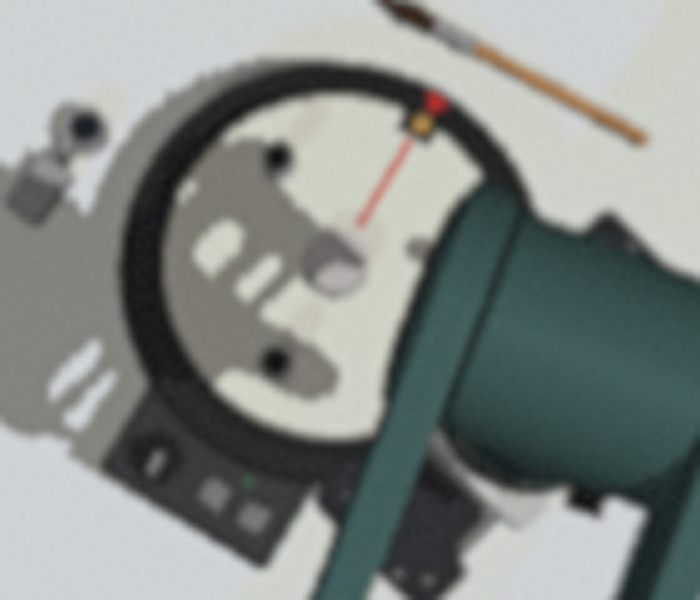

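```bash
python3 - <<'E'
from h import *
from rig import eyes
ct=eyes.capture("top");cs=eyes.capture("scene")
fitb(ct,cs,dict(notch=(410,138),peg0=(278,157),peg1=(277,361)),dict(notch=(203,283),peg0=(328,295),peg1=(471,182),peg2=(259,157)),(215,165),6)
E
```

```text
b [-29.30876826] pin -29.66
Tnotch [-0.36  0.48]
Tpeg0 [-0.6  -0.09]
Tpeg1 [-1.02  0.55]
Snotch [-0.56  0.14]
Speg0 [ 0.22 -0.92]
Speg1 [ 0.08 -0.69]
Speg2 [-0.08 -0.84]
```

The notch is within about 0.4° (0.6 mm at the rim) of the pin, and the pin shows inside it at (422,124) in the top crop. Next I'll move over the cap.

apply_moves --steps '[{"tx": 0.4,"ty": 0.05,"tz": 0,"rx": 0,"ry": 0,"rz": 0},{"tx": 0.4,"ty": 0.05,"tz": 0,"rx": 0,"ry": 0,"rz": 0},{"tx": 0.3,"ty": 0.05,"tz": 0.2,"rx": 0,"ry": 0,"rz": 0},{"tx": 0.08,"ty": 0,"tz": 0.3,"rx": 0,"ry": 0,"rz": 0},{"tx": 0,"ty": 0,"tz": 0.2,"rx": 0,"ry": 0,"rz": 0},{"tx": 0,"ty": 0,"tz": 0,"rx": 0,"ry": 0,"rz": 0}]'

```text
clock: 8.05
eef_pos: [0.5566, -0.017, 0.0953]
eef_rot: [2.882, 1.243, 0.009]
ft_force: [0.7, 0.2, -0.9]
gripper_width: 0.0003
```

```bash
python3 pol.py 0 0 .075 45
```

```text
polar now 55.98 0.0198
t 8.05 pos [ 0.5566 -0.017   0.0953] yaw 46.7 zax [ 0.007 -0.001 -1.   ] F [ 0.7  0.2 -0.9] w 0.0003
tool mm [-19.7   3.1  20.3]  tool deg [ 0.3  -0.23  1.67]
```

apply_moves --steps '[{"tx": -0.15,"ty": 0.03,"tz": 0,"rx": 0.003,"ry": -0.003,"rz": 0.01},{"tx": -0.04,"ty": 0,"tz": 0.05,"rx": 0,"ry": 0,"rz": 0},{"tx": 0,"ty": 0,"tz": 0.05,"rx": 0,"ry": 0,"rz": 0},{"tx": 0,"ty": 0,"tz": 0,"rx": 0,"ry": 0,"rz": 0}]'

```text
clock: 8.45
eef_pos: [0.5466, -0.0331, 0.087]
eef_rot: [2.891, 1.222, 0.003]
ft_force: [0.2, -0.2, 0.6]
gripper_width: 0.0005
```

```bash
python3 pol.py 0 0 .071 45
```

```text
polar now 18.4 0.0012
t 8.45 pos [ 0.5466 -0.0331  0.087 ] yaw 45.8 zax [ 0.002 -0.002 -1.   ] F [ 0.2 -0.2  0.6] w 0.0005
tool mm [-1.  -0.6 16. ]  tool deg [ 0.16 -0.03  0.82]
```

apply_moves --steps '[{"tx": -0.01,"ty": -0.006,"tz": 0.05,"rx": 0,"ry": 0,"rz": 0},{"tx": 0,"ty": 0,"tz": 0.04,"rx": 0,"ry": 0,"rz": 0},{"tx": 0,"ty": 0,"tz": 0.03,"rx": 0,"ry": 0,"rz": 0},{"tx": 0,"ty": 0,"tz": 0.02,"rx": 0,"ry": 0,"rz": 0}]'

```text
clock: 8.85
eef_pos: [0.5465, -0.0343, 0.0742]
eef_rot: [2.89, 1.219, 0.009]
ft_force: [-0.1, -0.6, -0.2]
gripper_width: 0.0006
```

```bash
python3 pol.py 0 0 .061 45; python3 - <<'E'
from rig import eyes
import cv2
a=eyes.capture("scene")["color"][165:265,215:345]
cv2.imwrite("pics/s5.png",cv2.resize(a,None,fx=6,fy=6,interpolation=cv2.INTER_CUBIC)[:600])
E
```

```text
polar now -40.84 0.0013
t 8.85 pos [ 0.5465 -0.0343  0.0742] yaw 45.7 zax [ 0.007 -0.002 -1.   ] F [-0.1 -0.6 -0.2] w 0.0006
tool mm [-0.1 -1.4 13.2]  tool deg [ 0.37 -0.19  0.74]
```

View pics/s5.png

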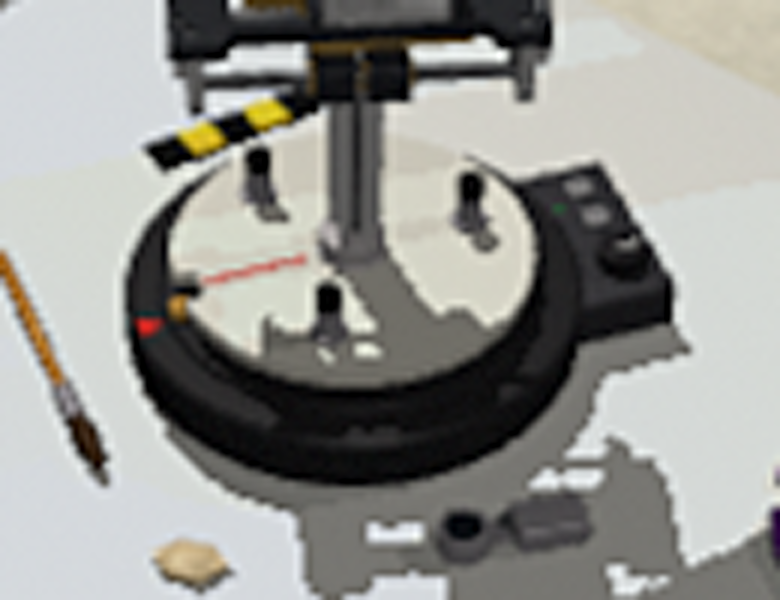

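```bash
python3 - <<'E'
from h import *
from rig import eyes,manip
import cv2
c=eyes.capture("scene");s=manip.state();Rt=R.from_rotvec(s["eef_rot"]).as_matrix()
img=cv2.resize(c["color"][180:230,250:310],None,fx=12,fy=12,interpolation=cv2.INTER_CUBIC)
f=lambda p:tuple(int(v) for v in ((p-[250,180]+.5)*12-.5))
for x in(-.008,.008):
  for y in(-.0105,.0105):
    cv2.circle(img,f(proj(c,s["eef_pos"]+Rt@[x,y,0])[0]),4,(0,0,255),-1)
t=np.linspace(0,6.28,60)
for z,col in((.07,(255,0,0)),(.057,(0,200,0))):
  for q in t: cv2.circle(img,f(proj(c,[.5455+.017*np.cos(q),-.0335+.017*np.sin(q),z])[0]),2,col,-1)
cv2.imwrite("pics/s6.png",img)
E
```

```text
(no output)
```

View pics/s6.png

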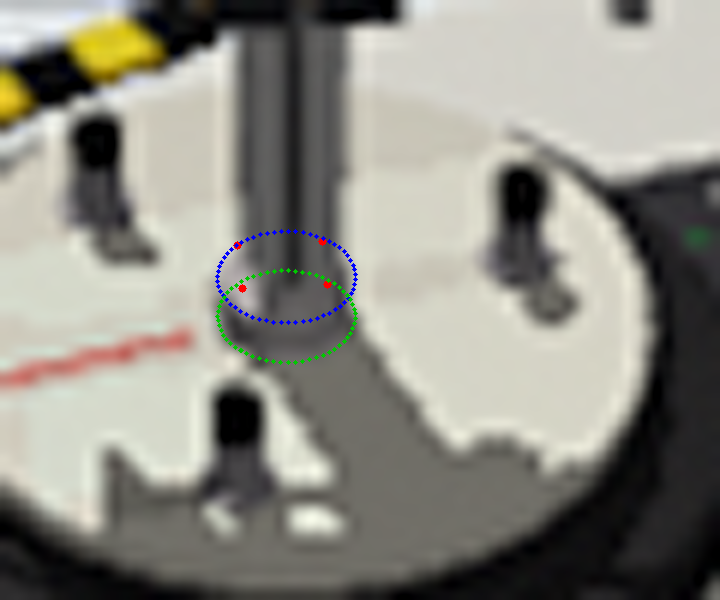

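The fingertip lies over the cap, and the shade below it is shadow. I'll start pressing in small steps.

apply_moves --steps '[{"tx": 0,"ty": -0.01,"tz": 0.03,"rx": 0.003,"ry": 0,"rz": 0},{"tx": 0,"ty": 0,"tz": 0.03,"rx": 0,"ry": 0,"rz": 0},{"tx": 0,"ty": 0,"tz": 0.03,"rx": 0,"ry": 0,"rz": 0}]'

```text
clock: 9.25
eef_pos: [0.5459, -0.0334, 0.0671]
eef_rot: [2.894, 1.221, 0.006]
ft_force: [-2.3, 0.2, 6.3]
gripper_width: -0.0001
```

```bash
python3 pol.py 0 0 .061 45
```

```text
polar now 9.69 0.0004
t 9.25 pos [ 0.5459 -0.0334  0.0671] yaw 45.8 zax [ 0.004  0.001 -1.   ] F [-2.3  0.2  6.3] w -0.0001
tool mm [-0.4 -0.3  6.1]  tool deg [ 0.1  -0.2   0.77]
```

Contact at 6 N and the hub is sinking, so I'll carry on.

apply_moves --steps '[{"tx": 0,"ty": 0,"tz": 0.03,"rx": 0,"ry": 0,"rz": 0},{"tx": 0,"ty": 0,"tz": 0.03,"rx": 0,"ry": 0,"rz": 0},{"tx": 0,"ty": 0,"tz": 0.03,"rx": 0,"ry": 0,"rz": 0}]'

```text
clock: 9.55
eef_pos: [0.5459, -0.0334, 0.0619]
eef_rot: [2.893, 1.222, 0.007]
ft_force: [-3.2, -0.1, 6.9]
gripper_width: 0.0007
```

```bash
python3 pol.py 0 0 .061 45
```

```text
polar now 8.6 0.0004
t 9.55 pos [ 0.5459 -0.0334  0.0619] yaw 45.8 zax [ 0.004  0.001 -1.   ] F [-3.2 -0.1  6.9] w 0.0007
tool mm [-0.4 -0.3  0.8]  tool deg [ 0.15 -0.2   0.79]
```

apply_moves --steps '[{"tx": 0,"ty": 0,"tz": 0.03,"rx": 0,"ry": 0,"rz": 0}]'

```text
clock: 9.65
eef_pos: [0.546, -0.0334, 0.0612]
eef_rot: [2.893, 1.222, 0.007]
ft_force: [-5.5, 1.4, 16.0]
gripper_width: 0.0004
```

```bash
python3 pol.py 0 0 .061 45
```

```text
polar now 7.95 0.0005
t 9.65 pos [ 0.546  -0.0334  0.0612] yaw 45.8 zax [ 0.005  0.    -1.   ] F [-5.5  1.4 16. ] w 0.0004
tool mm [-0.4 -0.3  0.2]  tool deg [ 0.17 -0.2   0.8 ]
```

apply_moves --steps '[{"tx": 0,"ty": 0,"tz": 0.025,"rx": 0,"ry": 0,"rz": 0}]'

```text
clock: 9.75
eef_pos: [0.5459, -0.0334, 0.0612]
eef_rot: [2.892, 1.222, 0.007]
ft_force: [-5.3, 0.6, 12.5]
gripper_width: 0.0008
```

The force rose and the motion stopped at z = 0.0612, where seated is 0.061. I'll withdraw straight up and clear.

apply_moves --steps '[{"tx": 0,"ty": 0,"tz": -0.1,"rx": 0,"ry": 0,"rz": 0},{"tx": 0,"ty": 0,"tz": -0.3,"rx": 0,"ry": 0,"rz": 0},{"tx": 0,"ty": 0,"tz": -0.4,"rx": 0,"ry": 0,"rz": 0},{"tx": 0,"ty": 0,"tz": -0.4,"rx": 0,"ry": 0,"rz": 0},{"tx": -0.4,"ty": 0,"tz": -0.2,"rx": 0,"ry": 0,"rz": 0},{"tx": -0.45,"ty": 0,"tz": 0,"rx": 0,"ry": 0,"rz": 0},{"tx": -0.45,"ty": 0,"tz": 0,"rx": 0,"ry": 0,"rz": 0},{"tx": -0.2,"ty": 0,"tz": 0,"rx": 0,"ry": 0,"rz": 0},{"tx": 0,"ty": 0,"tz": 0,"rx": 0,"ry": 0,"rz": 0}]'

```text
clock: 10.65
eef_pos: [0.4396, -0.1443, 0.2095]
eef_rot: [2.884, 1.225, 0.013]
ft_force: [0.7, 0.1, 1.2]
gripper_width: 0.0006
```

```bash
python3 pol.py 0 0 .061 45; python3 - <<'E'
from rig import eyes
import cv2
a=eyes.capture("scene")["color"][165:265,215:345]
cv2.imwrite("pics/s7.png",cv2.resize(a,None,fx=6,fy=6,interpolation=cv2.INTER_CUBIC)[:600])
a=eyes.capture("top")["color"][190:310,230:370]
cv2.imwrite("pics/t7.png",cv2.resize(a,None,fx=5,fy=5,interpolation=cv2.INTER_CUBIC))
E
```

```text
polar now -133.7 0.1532
t 10.65 pos [ 0.4396 -0.1443  0.2095] yaw 46.0 zax [ 0.011 -0.004 -1.   ] F [0.7 0.1 1.2] w 0.0006
tool mm [152.6  -2.3 149.2]  tool deg [ 0.62 -0.26  1.04]
```

View pics/s7.png

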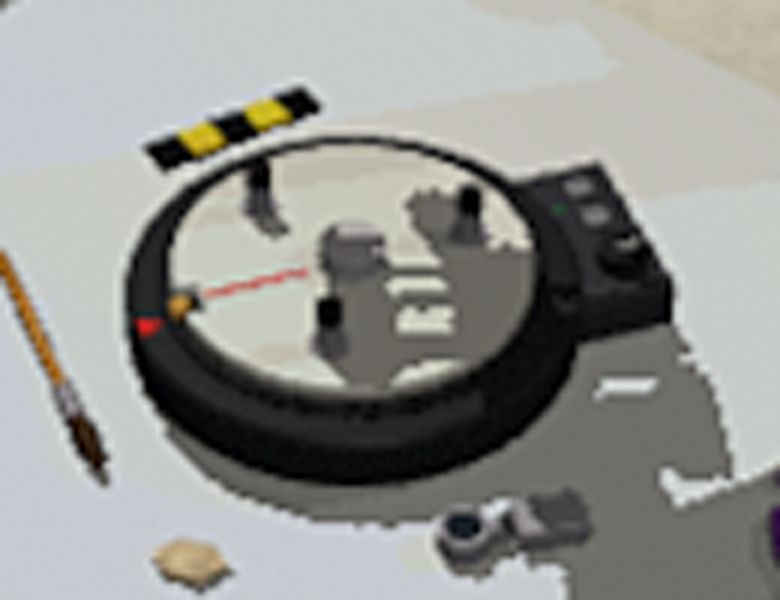

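View pics/t7.png

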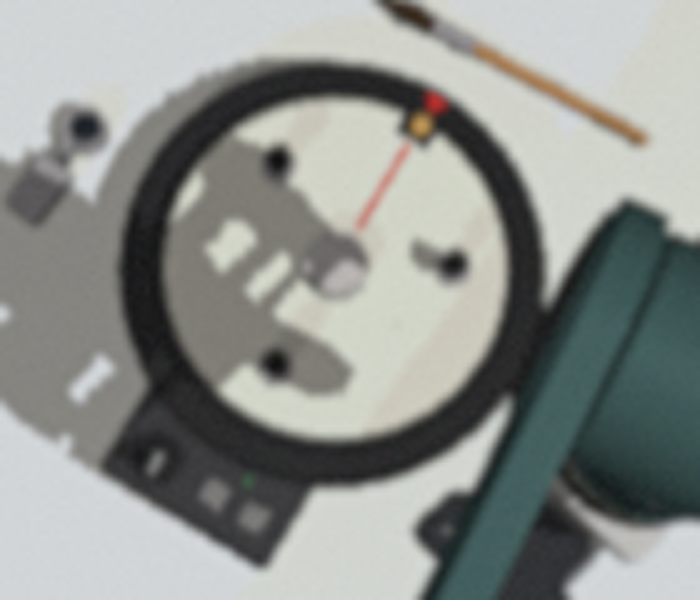

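The pin sits in the notch at (180,307) in the scene crop, and all three pegs dropped alike by about 13 crop pixels. I'll do one numeric check and then hand in.

```bash
python3 - <<'E'
from h import *
from rig import eyes,job_done
ct=eyes.capture("top");cs=eyes.capture("scene")
for h in(0,.009):
  fitb(ct,cs,dict(notch=(409,144),peg0=(278,161),peg1=(277,364),peg2=(453,264)),dict(notch=(204,296),peg0=(329,310),peg1=(471,197),peg2=(260,171)),(215,165),6,h=h)
E
```

```text
b [-29.34243509] pin -29.66
Tnotch [-0.37 -0.07]
Tpeg0 [-0.62 -0.26]
Tpeg1 [-1.07  0.29]
Tpeg2 [-0.02  0.15]
Snotch [-0.64  0.22]
Speg0 [ 0.05 -1.1 ]
Speg1 [ 0.01 -0.89]
Speg2 [-0.18 -0.88]
b [-28.81625982] pin -29.66
Tnotch [-0.39 -0.85]
Tpeg0 [-0.78 -0.79]
Tpeg1 [-0.84  0.05]
Tpeg2 [ 0.28 -0.56]
Snotch [-0.66 -1.88]
Speg0 [ 0.23 -3.39]
Speg1 [ 0.02 -3.3 ]
Speg2 [-0.36 -3.08]
```

```bash
python3 -c "
from rig import job_done;print(job_done())"
```

```text
the job is handed in; nothing more can be done
None
```

The platter is turned to the drive pin and pressed home, and the job was handed in at about 11 s with the arm clear of everything. No check failed or disagreed.

- **Turning:** I pushed one peg (peg0) with the shut fingertip and turned the platter about 76° clockwise. After the press, the notch measured within about 0.3° of the pin, or about 0.5 mm at the rim.
- **Pressing:** I pressed straight down on the hub cap. It sank at about 6–7 N, then stopped with the fingertip at z = 0.0612 m (seated is 0.061 m). The highest vertical force I read was 16 N.
- **Last pictures:** The pin stands in the notch, and all three pegs dropped by the same amount. They fit the seated height with the same small error (about 1 pixel) as before the press, so the platter lies level. The loupe, splinter, brush and scale bar near the turntable look unmoved. I did not check the bottle, jar and bone again at the end, but the arm only passed high above that side of the bench on its way in.

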